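# Hold the mica cell up to the inspection light

### The arm

A 6-joint arm with a two-finger parallel gripper is mounted at the origin on the work surface. World frame = base frame: x ahead of the robot, y to its left, z up, the work surface at z = 0. Lengths are in m, angles in rad, forces in N, time in s.
With the tool pointing down it reaches from about 0.35 to 0.95 m from the base axis. Payload 17.4 kg.
Tool frame: the origin (TCP) lies at the very end of the fingers, on their centre line; the grasp point (between the pads) lies 19 mm behind it (manip.grasp_offset is the distance from the TCP to the grasp point, in m); z points along the fingers, x is the direction in which the jaws open and shut, and the axes are right-handed (so a half turn about z gives the same grasp; the last joint's range is limited). The gripper opens to 93 mm and grips with 3 to 60 N. Pads are 15 mm wide; open, the fingers measure 128 mm over their backs; the gripper's body (75 mm by 188 mm) begins 65 mm behind the grasp point.
Start: joints at [1.226, 0.116, 1.442, -0, 1.584, -0.038], TCP at [0.204, 0.643, 0.219] pointing down, gripper open.
Joint ranges: [-2.83, 2.83], [-0.83, 2.19], [0.07, 2.5], [-1.14, 4.28], [0.01, 3], [-2.97, 2.97]. Speed limits (rad/s): [1.89, 1.89, 2.22, 3.14, 3.14, 3.14].

### API

Orientations are given as a unit quaternion [w, x, y, z].
In Python, from rig import manip, camera, camera_info, finder gives the robot as it stands.
- The arm moves only by the shell command python3 -m handwheel 'ROWS'. ROWS is JSON, a list that holds one entry, the list of rows, each a list of 5 numbers: the finger opening in m, from 0 to 0.093, then the shift along the world's x, y, z in m, then the turn about the world's z in rad. A call has 1 to 8 rows; each row shifts and turns the commanded pose from where the row before left it; what a row does not reach is not made up. A row lasts 1/10 s, in which the tool goes at most 50 mm and 8.59 degrees, less where a joint would pass 70% of its speed; a pose out of reach is approached as far as the arm can. A call is refused whole if a number of a shift passes 0.05 or a number of a turn 0.15, either way. A call with a gripper value outside its range is refused whole. The fingers move at their own pace and stop on an object; the grip force is fixed at half the most. Time passes only in rows, so rows that do not move let the fingers close. It gives the time, the measured TCP pose, the force and the opening at its end, in the units of the state.
- manip.get_state(): the state, without advancing time (a new reading comes with each control period).
- camera(name): name is "scene" or "top" or "wrist"; returns the picture (420x560x3 uint8, red, green, blue); there is no depth.
- camera_info(name): a dict with "intrinsics" (3x3 intrinsics, pixels), "dist" ([k1, k2, p1, p2, k3] as OpenCV has them; the pictures are not rectified), "R" (3x3) and "t" (3): a world point X has camera coordinates R X + t. Camera axes: x right, y down, z forward; pixel columns grow to the right and rows downward; lengths in m; the calibration is good to about 2 mm. A picture is of the moment at which its call begins: read the wrist's pose just before it. camera_info takes no time and is no camera call; for the wrist camera it gives the pose at the moment of the call.
- manip.job_done(): hands the job in, once; it reports no verdict.
Trained networks look in the newest picture that a camera, given by its name, has taken for a name from the list of things; names that differ only in an ending like _2 or _b are one class to them, and where a whole thing is asked for, a point or a joint stands for the part that bears it (a point fixed in the world has none). Each returns a list of dicts, best first, with "p" (0 to 1); they miss things now and then, are a little off and sometimes report something else, mostly with a low value. They report only what shows in the picture. A call takes as long as a camera call. They do not tell look-alikes from the thing itself.
- finder.boxes_of(camera, name): "position" ([x, y, z] in m, in world coordinates, good to about 4 mm: the middle of the surface that is visible of it).
- finder.cut_out(camera, name): "region" (420x560 bool, what is visible of it).
- finder.spot_point(camera, name): "position" ([x, y, z] in m, in world coordinates, good to about 4 mm: a listed point, or the origin of a listed thing).
The state is a dict: "time_s": time; "joint_positions": joint angles; "qd": joint speeds; "joint_torque": joint torques, N m; "tool_pos": TCP position; "orientation": TCP orientation; "wrist_force": force on the tool from outside, world axes, zero at the start; "moment": the same for the moment, N m; "gripper_width": opening from 0.0 (shut) to 1.0 (fully open).
Only numpy, scipy, OpenCV 4.12 (cv2) and the standard library are available. Lean on these libraries where they do the work, as an engineer would, in place of code of your own. Each camera call takes 0.05 s, during which the arm holds its last target. There are 200 camera calls.

### The job

The glass cell holding a mica diaphragm is shut in the slide-jaw vise: slide the vise jaw all the way back and leave it open, then pick the cell up by its two narrow frosted faces only, keeping it upright and never touching the clear windows with the fingers. Carry it to the inspection light and finish still holding it steady and upright in the light path, midway between lamp and eyepiece, with the mica disc centred on the beam and the clear windows square to it. Do not set it down or let go, and leave the loose gramophone parts on the bench alone.

Things in the scene. Friction and masses are not known exactly. Their poses are not given: they have to be found in the camera images.
- jaw (a joint): Travel of the sliding vise jaw in m: 0 = shut on the cell, 0.07 = fully back (end stop). It starts between 0 and 0.006. It slides level along the vise's own -y, stays where it is left, and takes about 4 N to move.
- jaw_handle (a point): Centre of the crossbar of the jaw's T-handle, 85 mm above the bench; moves with the jaw. Bar 60 mm long along this frame's x, 12 mm thick along y, 14 mm high, on a 12 mm round stem. z up; the jaw opens towards -y. The carriage under the bar is 43 mm high above the bench; the jaw plate (94 mm high) has its back 82 mm from the bar's centre, on the +y side.
- vise: Cast-iron slide-jaw vise fixed to the bench, 60 mm wide (x), 260 mm long (y +45 to -215 mm). Origin on the bench under the cell's seat; z up; jaw opens towards -y. Bed 20 mm above the bench; fixed stop on the cell's +y side only 35 mm high above the bench; the jaw plate (44 mm wide, 12 mm thick, 94 mm high above the bench) covers nearly all of the cell's -y frosted face until slid back.
- cell_mid (a point): Centre of the glass cell, where the mica disc (25 mm across) sits, 40 mm above its foot. Upright block 80 mm tall, 22 mm thick along its x, 40 mm wide along its y, about 130 g. Its wide faces (+x, -x) are clear windows; its narrow faces (+y, -y; 40 mm apart, 20 mm wide, 72 mm tall) are frosted. It starts standing on the vise bed, axes parallel to the vise's.
- frost_a: The frosted narrow wall of the cell on its +y side, 5 mm thick. Origin: centre of the cell's underside (the cell's frame).
- frost_b: The frosted narrow wall of the cell on its -y side, 5 mm thick. Origin: centre of the cell's underside (the cell's frame).
- windows: The clear glass windows of the cell: its wide faces, facing its +x and -x, each 30 mm wide and 72 mm tall. Fingers must not touch them. Origin: centre of the cell's underside (the cell's frame).
- light_bench: Inspection light fixed to the bench: rail 330 mm long, 50 mm wide, 20 mm high, with a black drum lamp (62 mm across) at its -x end, nearer the robot, and a brass eyepiece (44 mm across) at its +x end; each has its face 84 mm from mid-way and they reach up to 141 mm. Origin on the bench under the middle of the light path, marked by a brass saddle 24 mm high.
- beam_mid (a point): The point on the beam midway between lamp and eyepiece, 110 mm above the bench. The beam runs level along x of this frame; z up.
- elbow: Bystander: bent brass horn elbow, about 40 mm tube, lying on the bench, 40 mm high. Origin on its underside.
- soundbox: Bystander: black bakelite soundbox, round, 62 mm across, 26 mm high. Origin at the centre of its underside.
- collar: Bystander: squat nickel collar, ring 48 mm across, 22 mm high. Origin at the centre of its underside.
- key: Bystander: T-shaped steel winding key, about 100 mm long, 14 mm high, lying flat. Origin near the middle of its underside.
Things that resemble listed ones, but are neither listed nor needed, are in the scene too. Of the things that look like the part that bears cell_mid, the smallest one is meant.

How it is judged:
On the way, in this order (a step that is already met when the one before it is completed fails the run):
1. the vise jaw is slid fully back while the cell still stands in its seat (value of joint jaw above 0.058 m and distance of cell_mid from where it was at the start of the episode below 0.02 m and angle between cell_mid's own z axis and vertical below 0.2 rad), for 0.2 s.
2. the cell is lifted clear of the vise by both frosted faces (height (world z) of cell_mid above 0.09 m and contact force between the fingers and frost_a above 1 N and contact force between the fingers and frost_b above 1 N), for 0.2 s.
At the end, for the whole second after the job is handed in: Fingers grip both frosted faces; the cell hangs still, free of the light bench, centre within 9 mm of the beam axis (sideways, height) and 30 mm of midway, windows square to the beam within 0.2 rad, upright within 0.17 rad; vise jaw still open over 55 mm (contact force between the fingers and frost_a above 1 N and contact force between the fingers and frost_b above 1 N and x of cell_mid in the frame of beam_mid between -0.03 and 0.03 m and y of cell_mid in the frame of beam_mid between -0.009 and 0.009 m and z of cell_mid in the frame of beam_mid between -0.009 and 0.009 m and angle between the x axis of frost_a and the x axis of beam_mid, either way round below 0.2 rad and angle between cell_mid's own z axis and vertical below 0.17 rad and linear speed of frost_a below 0.03 m/s and contact force between each of frost_a, frost_b, windows and light_bench below 0.2 N and value of joint jaw above 0.055 m); the arm keeps its last pose, push and grip.
It fails at once if the fingers press on the clear windows (contact force between the fingers and windows above 1 N).
It fails at once if the cell is tipped (angle between cell_mid's own z axis and vertical above 0.6 rad).
It fails at once if a loose gramophone part is disturbed (distance of any of elbow, soundbox, collar, key from where it was at the start of the episode above 0.02 m).
It also fails if it takes over 51 s, if anything falls off the work surface, if the arm or the gripper's body presses on something with over 40 N, if the wrist force passes 120 N, or if a joint passes its speed limit or range.

## Working session

There is one attempt and no reset: what is moved stays moved. The work goes in short steps, Python scripts to look and compute and a shell command to move; the robot and the scene stay as the last step left them, time stands still between calls to the robot, and variables do not carry over. Pictures are saved under pics/ and viewed, on a budget of 10 in all, crops included, one or two more only if the job needs it, and the job is handed in when it is done.

```bash
mkdir -p pics; ls; python3 - <<'E'
from rig import manip,camera,camera_info,finder
import cv2,numpy as np
for c in ["scene","top"]:
    im=camera(c); cv2.imwrite(f"pics/{c}0.png",im[...,::-1])
    for n in ["jaw_handle","cell_mid","vise","light_bench","beam_mid","elbow","soundbox","collar","key","frost_a"]:
        print(c,n,[(round(d["p"],2),np.round(d["position"],3).tolist()) for d in finder.spot_point(c,n)[:4]])
print(manip.get_state())
E
```

```text
pics
scene jaw_handle [(0.66, [0.481, -0.196, 0.088])]
scene cell_mid [(0.84, [0.511, 0.05, 0.055]), (0.68, [0.502, -0.081, 0.064]), (0.67, [0.618, -0.112, 0.053])]
scene vise [(0.78, [0.506, -0.08, -0.0])]
scene light_bench [(0.73, [0.508, 0.213, -0.002])]
scene beam_mid []
scene elbow [(0.87, [0.728, -0.295, -0.002])]
scene soundbox [(0.95, [0.774, -0.028, -0.005])]
scene collar [(0.82, [0.775, 0.081, 0.003]), (0.74, [0.772, -0.031, -0.004])]
scene key [(0.78, [0.765, -0.119, 0.004])]
scene frost_a [(0.98, [0.611, -0.109, -0.0]), (0.93, [0.508, 0.048, -0.003]), (0.64, [0.503, -0.075, 0.02]), (0.46, [0.503, -0.079, 0.02])]
top jaw_handle [(0.96, [0.488, -0.198, 0.082])]
top cell_mid [(0.88, [0.617, -0.114, 0.051]), (0.79, [0.511, 0.048, 0.05]), (0.61, [0.511, -0.079, 0.062])]
top vise [(0.88, [0.507, -0.074, 0.004])]
top light_bench [(0.61, [0.506, 0.212, 0.001])]
top beam_mid [(0.9, [0.512, 0.211, 0.112])]
top elbow [(0.79, [0.734, -0.295, -0.001]), (0.22, [0.507, -0.077, 0.023])]
top soundbox [(0.56, [0.768, -0.028, -0.003])]
top collar [(0.6, [0.775, 0.085, 0.003])]
top key [(0.65, [0.764, -0.12, -0.005])]
top frost_a [(0.43, [0.613, -0.114, 0.002]), (0.35, [0.503, -0.075, 0.021])]
{'time_s': 1.1, 'joint_positions': array([ 1.22617047e+00,  1.16002474e-01,  1.44158988e+00, -1.29067266e-06,
        1.58401816e+00, -3.77987929e-02]), 'qd': array([-0.00085263, -0.00111399, -0.00150069,  0.00184284,  0.00021928,
        0.00247262]), 'joint_torque': array([-2.61394698e-04, -7.21035933e+01, -6.22764444e+01,  7.79552688e-02,
        1.84067083e-02, -3.83739666e-05]), 'tool_pos': array([0.20388335, 0.64347642, 0.21865075]), 'orientation': array([ 5.53308791e-06,  8.06856688e-01,  5.90747225e-01, -7.03683533e-06]), 'wrist_force': array([ 0.13950133,  0.30012704, -0.30181887]), 'moment': array([ 0.02762056,  0.06783056, -0.01215636]), 'gripper_width': 1.000565203681159}
```

View pics/top0.png

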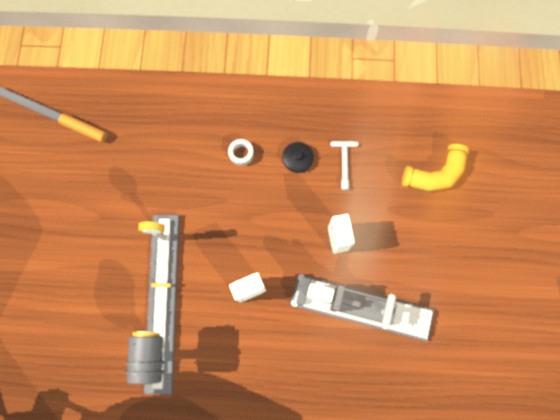

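View pics/scene0.png

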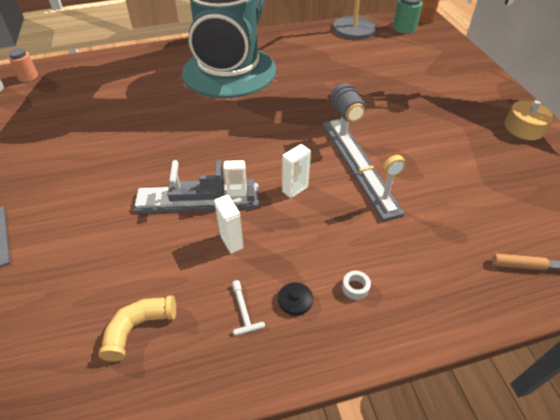

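The top view shows the vise at lower centre-right (297–432, 280–335) with the cell in it at (320,293), and the light bench at left (150–180, 215–392). The scene view shows the two look-alike cells standing free. Next I'll measure the vise and light-bench yaw.

```bash
cat > h.py <<'E'
from rig import manip,camera,camera_info,finder
import cv2,numpy as np
def ray(c,uv,z,info=None):
    i=info or camera_info(c); K=np.array(i["intrinsics"]);R=np.array(i["R"]);t=np.array(i["t"])
    p=cv2.undistortPoints(np.float64(uv).reshape(-1,1,2),K,np.float64(i["dist"])).reshape(-1,2)
    d=np.c_[p,np.ones(len(p))]@R; o=-R.T@t
    return o+d*((z-o[2])/d[:,2])[:,None]
def rect(c,n,z,k=0):
    m=finder.cut_out(c,n)[k]["region"].astype(np.uint8)
    v,u=np.nonzero(m); P=ray(c,np.c_[u,v],z)[:,:2]
    return cv2.minAreaRect(P.astype(np.float32)*1000)
E
python3 - <<'E'
from h import *
im=camera("top")
for n,z in [("vise",.02),("light_bench",.02)]: print(n,rect("top",n,z))
print("C",-np.array(camera_info("top")["R"]).T@camera_info("top")["t"])
cv2.imwrite("pics/top1.png",np.hstack([cv2.resize(im[260:350,280:450],(0,0),fx=4,fy=4,interpolation=3)])[...,::-1])
E
```

```text
vise ((491.7215881347656, -161.18109130859375), (259.64056396484375, 68.89463806152344), 77.92083740234375)
light_bench ((478.091064453125, 224.0209503173828), (325.6590881347656, 87.01990509033203), 2.5349814891815186)
C [ 0.44807546 -0.02028375  1.01102997]
```

View pics/top1.png

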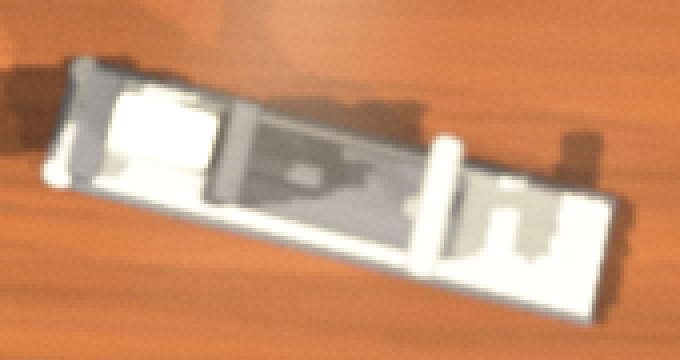

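```bash
python3 -m handwheel '[[[0.093,0.015,-0.045,0,0.03],[0.093,0.015,-0.045,0,0.03],[0.093,0.015,-0.045,0,0.036],[0.093,0.015,-0.045,0,0],[0.093,0.015,-0.045,0,0],[0.093,0.015,-0.045,0,0],[0.093,0.015,-0.045,0,0],[0.093,0.015,-0.045,0,0]]]'
python3 -m handwheel '[[[0.093,0.015,-0.045,0,0],[0.093,0.015,-0.045,0,0],[0.093,0.015,-0.045,0,0],[0.093,0.015,-0.045,0,0],[0.093,0.015,-0.045,0,0],[0.093,0.015,-0.045,0,0],[0.07,0.015,-0.045,0,0],[0.06,0,0,0,0]]]'
```

```text
time_s: 2.05
tool_pos: [0.3239, 0.2818, 0.2188]
orientation: [0.0, 0.777, 0.629, 0.0]
wrist_force: [0.5, -0.8, 0.3]
gripper_width: 0.996
time_s: 2.85
tool_pos: [0.4295, -0.0359, 0.2184]
orientation: [0.0, 0.779, 0.627, -0.0]
wrist_force: [-0.7, 0.1, -1.0]
gripper_width: 0.877
```

```bash
python3 -m handwheel '[[[0.06,0.014,-0.04,0,0],[0.06,0.014,-0.04,0,0],[0.06,0.014,-0.04,0,0],[0.06,0.013,-0.039,0,0.004],[0.06,0,0,0,0]]]'
python3 - <<'E'
from h import *
s=manip.get_state(); im=camera("wrist"); cv2.imwrite("pics/w0.png",im[...,::-1])
print(s["tool_pos"])
for n in ["jaw_handle","cell_mid","vise"]:
    print(n,[(round(d["p"],2),np.round(d["position"],4).tolist()) for d in finder.spot_point("wrist",n)[:4]])
E
```

```text
time_s: 3.35
tool_pos: [0.4845, -0.1933, 0.218]
orientation: [-0.0, 0.777, 0.629, -0.0]
wrist_force: [-0.5, 0.9, -0.1]
gripper_width: 0.643
[ 0.48449209 -0.19328108  0.21798411]
jaw_handle [(0.62, [0.485, -0.1969, 0.0881])]
cell_mid [(0.76, [0.5099, 0.0508, 0.0525]), (0.62, [0.5051, -0.0791, 0.0615]), (0.6, [0.6148, -0.1085, 0.0515]), (0.23, [0.5032, -0.0741, -0.0007])]
vise [(0.83, [0.5037, -0.075, -0.0029])]
```

View pics/w0.png

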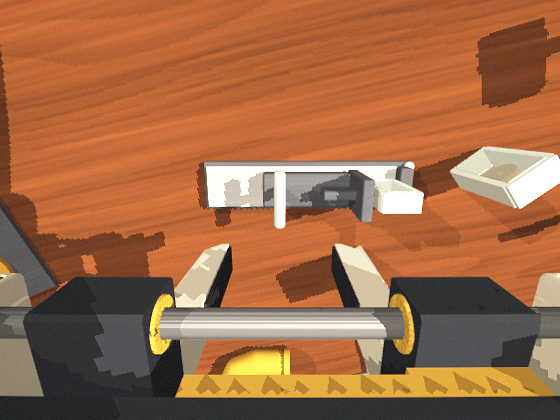

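The wrist view shows the crossbar upright at (279,172)–(280,228), parallel to the fingers' faces. The cell is at (400,196), and the jaw plate at (366,196). I'll turn those pixels into positions.

```bash
python3 - <<'E'
from h import *
P=ray("wrist",[[279.5,172],[279.5,228]],.092); print("bar",P.round(4),P.mean(0).round(4))
print("bed edge",ray("wrist",[[207,208],[205,162],[413,162]],.02).round(4))
y=np.array([.209,.978]);o=np.array([.5075,-.0775])
print("from vise y:",(P.mean(0)[:2]-o)@y)
E
```

```text
bar [[ 0.4516 -0.187   0.092 ]
 [ 0.5081 -0.199   0.092 ]] [ 0.4799 -0.193   0.092 ]
bed edge [[ 0.4881 -0.2883  0.02  ]
 [ 0.4322 -0.275   0.02  ]
 [ 0.4835 -0.0299  0.02  ]]
from vise y: -0.11871458796050659
```

```bash
python3 -m handwheel '[[[0.06,0,0,-0.04,0],[0.06,0,0,-0.04,0],[0.06,0,0,-0.04,0],[0.06,0,-0.001,-0.03,0],[0.06,0,0,0,0],[0.03,0,0,0,0],[0.015,0,0,0,0],[0.01,0,0,0,0]]]'
python3 -m handwheel '[[[0.0,0,0,0,0],[0,0,0,0,0],[0,0,0,0,0],[0,0,0,0,0]]]'
```

```text
time_s: 4.35
tool_pos: [0.4846, -0.1916, 0.0705]
orientation: [0.001, 0.776, 0.63, 0.001]
wrist_force: [0.1, -0.5, -0.6]
gripper_width: 0.438
time_s: 4.75
tool_pos: [0.4839, -0.1919, 0.069]
orientation: [0.0, 0.776, 0.63, -0.0]
wrist_force: [-1.8, -3.2, 4.3]
gripper_width: 0.126
```

```bash
python3 -m handwheel '[[[0,-0.002,-0.01,0,0],[0,-0.002,-0.01,0,0],[0,-0.002,-0.01,0,0],[0,-0.002,-0.01,0,0],[0,-0.002,-0.01,0,0],[0,-0.002,-0.008,0,0],[0,-0.001,-0.005,0,0],[0,0,0,0,0]]]'
```

```text
time_s: 5.55
tool_pos: [0.4706, -0.2553, 0.069]
orientation: [-0.0, 0.776, 0.63, -0.0]
wrist_force: [-5.3, -0.9, 5.5]
gripper_width: 0.124
```

```bash
python3 -m handwheel '[[[0,-0.0005,-0.003,0,0],[0,-0.0005,-0.003,0,0],[0,0,0,0,0],[0,0,0,0,0]]]'
```

```text
time_s: 5.95
tool_pos: [0.4698, -0.2588, 0.0689]
orientation: [-0.002, 0.776, 0.631, 0.001]
wrist_force: [-3.5, 18.3, 11.0]
gripper_width: 0.128
```

```bash
python3 -m handwheel '[[[0,0,0.002,0,0],[0.05,0,0,0,0],[0.05,0,0,0,0],[0.05,0,0,0,0],[0.05,0,0,0.03,0],[0.05,0,0,0.04,0],[0.093,0,0,0.04,0],[0.093,0,0,0.03,0]]]'
python3 - <<'E'
from h import *
s=manip.get_state(); print(s["tool_pos"],s["wrist_force"])
for c in ["wrist","top","scene"]:
    im=camera(c); cv2.imwrite(f"pics/{c}2.png",im[...,::-1])
    for n in ["jaw_handle","cell_mid","frost_a","frost_b"]:
        print(c,n,[(round(d["p"],2),np.round(d["position"],4).tolist()) for d in finder.spot_point(c,n)[:4]])
E
```

```text
time_s: 6.75
tool_pos: [0.47, -0.2587, 0.2112]
orientation: [0.001, 0.776, 0.63, 0.0]
wrist_force: [1.0, -0.1, 0.5]
gripper_width: 0.663
[ 0.46999429 -0.25869724  0.21120194] [ 0.97502828 -0.09602417  0.45455834]
wrist jaw_handle [(0.57, [0.4669, -0.2599, 0.0893])]
wrist cell_mid [(0.65, [0.5055, -0.0765, 0.0616]), (0.55, [0.6147, -0.1084, 0.0535])]
wrist frost_a [(0.8, [0.6138, -0.1102, -0.0018]), (0.62, [0.5143, 0.0495, 0.0037]), (0.59, [0.504, -0.0768, 0.022])]
wrist frost_b [(0.8, [0.6138, -0.1102, -0.0018]), (0.62, [0.5143, 0.0495, 0.0037]), (0.59, [0.504, -0.0768, 0.022])]
top jaw_handle []
top cell_mid [(0.78, [0.6163, -0.1135, 0.0528]), (0.74, [0.5116, -0.0809, 0.0615]), (0.71, [0.5106, 0.0496, 0.0505]), (0.66, [0.7337, -0.2941, -0.0003])]
top frost_a [(0.57, [0.5053, -0.079, 0.022]), (0.46, [0.5112, 0.0447, -0.0039]), (0.41, [0.613, -0.1122, 0.0041])]
top frost_b [(0.57, [0.5053, -0.079, 0.022]), (0.46, [0.5112, 0.0447, -0.0039]), (0.41, [0.613, -0.1122, 0.0041])]
scene jaw_handle [(0.87, [0.4656, -0.2599, 0.0879])]
scene cell_mid [(0.94, [0.618, -0.114, 0.0537]), (0.89, [0.5131, 0.0474, 0.0526]), (0.64, [0.5031, -0.0816, 0.0626]), (0.64, [0.7309, -0.2991, -0.005])]
scene frost_a [(0.83, [0.5075, 0.0449, -0.0005]), (0.73, [0.6107, -0.1106, -0.0013]), (0.62, [0.503, -0.0792, 0.0217]), (0.42, [0.5039, -0.0739, 0.0188])]
scene frost_b [(0.83, [0.5075, 0.0449, -0.0005]), (0.73, [0.6107, -0.1106, -0.0013]), (0.62, [0.503, -0.0792, 0.0217]), (0.42, [0.5039, -0.0739, 0.0188])]
```

View pics/wrist2.png

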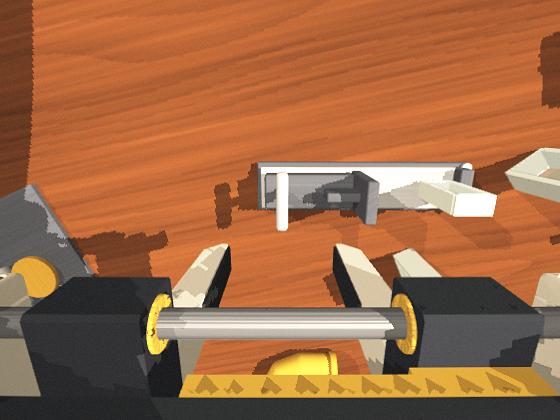

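Jaw is fully back (the plate at (367,197) is well clear of the cell at (455,197)). Next I'll move above the cell.

```bash
python3 -m handwheel '[[[0.093,0.009,0.045,0,0],[0.093,0.009,0.045,0,0],[0.093,0.009,0.045,0,0],[0.093,0.009,0.045,0,0],[0.093,0,0,0,0],[0.093,0,0,0,0]]]'
python3 - <<'E'
from h import *
s=manip.get_state(); print(s["tool_pos"],s["gripper_width"])
im=camera("wrist"); cv2.imwrite("pics/w3.png",cv2.resize(im[120:270,200:400],(0,0),fx=4,fy=4,interpolation=2)[...,::-1])
for n in ["cell_mid","frost_a","vise"]:
    print(n,[(round(d["p"],2),np.round(d["position"],4).tolist()) for d in finder.spot_point("wrist",n)[:4]])
E
```

```text
time_s: 8.1
tool_pos: [0.506, -0.0778, 0.2087]
orientation: [0.0, 0.776, 0.631, -0.0]
wrist_force: [-1.0, -0.1, -0.3]
gripper_width: 1.002
[ 0.50596735 -0.07778382  0.20868997] 1.001705041913397
cell_mid [(0.83, [0.6162, -0.1083, 0.0504]), (0.82, [0.5103, 0.0485, 0.0517]), (0.78, [0.5034, -0.0778, 0.0614]), (0.23, [0.4703, -0.2599, 0.0852])]
frost_a [(0.9, [0.5145, 0.0496, 0.002]), (0.83, [0.6123, -0.1098, -0.0012])]
vise [(0.87, [0.5048, -0.0749, -0.0005])]
```

View pics/w3.png

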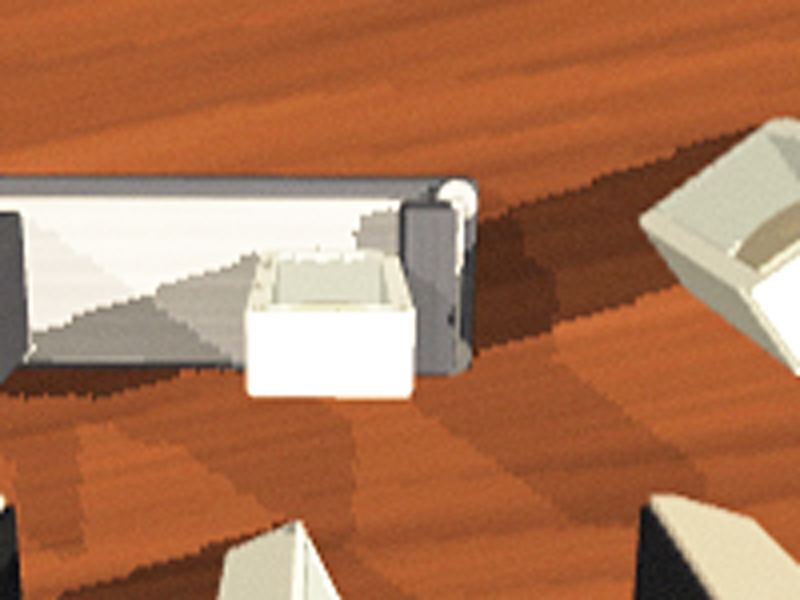

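Crop: the cell's top face has corners (247,310), (413,308), (411,397), (248,397), and it stands clear of the stop on its right.

```bash
python3 - <<'E'
from h import *
P=ray("wrist",[[261.75,197.4],[303.3,197],[302.9,219.3],[262,219.3]],.100)
print(P.round(4),P.mean(0).round(4),[np.linalg.norm(P[i]-P[(i+1)%4]).round(4) for i in range(4)])
d=P[1]-P[0]+P[2]-P[3]; print("yaw",np.arctan2(d[1],d[0]))
E
```

```text
[[ 0.4907 -0.0976  0.1   ]
 [ 0.4984 -0.0595  0.1   ]
 [ 0.5198 -0.064   0.1   ]
 [ 0.5117 -0.1022  0.1   ]] [ 0.5052 -0.0808  0.1   ] [np.float64(0.0388), np.float64(0.0219), np.float64(0.0391), np.float64(0.0215)]
yaw 1.367038667827252
```

```bash
python3 -m handwheel '[[[0.093,-0.001,-0.001,-0.04,0],[0.093,0,0,-0.04,0],[0.093,0,0,-0.04,0],[0.093,0,0,-0.034,0],[0.093,0,0,0,0],[0.093,0,0,0,0]]]'
python3 -m handwheel '[[[0.06,0,0,0,0],[0.05,0,0,0,0],[0.03,0,0,0,0],[0.02,0,0,0,0],[0,0,0,0,0],[0,0,0,0,0],[0,0,0,0,0],[0,0,0,0,0]]]'
```

```text
time_s: 8.9
tool_pos: [0.5049, -0.0802, 0.0555]
orientation: [-0.0, 0.777, 0.63, -0.0]
wrist_force: [-0.0, -0.1, 0.7]
gripper_width: 1.002
time_s: 9.7
tool_pos: [0.5049, -0.0794, 0.0547]
orientation: [-0.0, 0.776, 0.63, 0.0]
wrist_force: [0.7, 1.1, 1.0]
gripper_width: 0.428
```

```bash
python3 -m handwheel '[[[0,0,0,0.02,0],[0,0,0,0.03,0],[0,0,0,0.04,0],[0,0,0,0.04,0],[0,0,0,0.03,0],[0,0,0,0,0],[0,0,0,0,0]]]'
python3 - <<'E'
from h import *
s=manip.get_state(); print(s["tool_pos"],s["gripper_width"])
im=camera("top"); cv2.imwrite("pics/t4.png",cv2.resize(im[205:400,110:210],(0,0),fx=3,fy=3,interpolation=2)[...,::-1])
for c in ["top","scene"]:
  if c=="scene": camera(c)
  for n in ["light_bench","beam_mid","cell_mid"]:
    print(c,n,[(round(d["p"],2),np.round(d["position"],4).tolist()) for d in finder.spot_point(c,n)[:4]])
E
```

```text
time_s: 10.4
tool_pos: [0.5049, -0.0795, 0.2145]
orientation: [0.0, 0.776, 0.63, 0.0]
wrist_force: [0.5, 0.4, -2.3]
gripper_width: 0.427
[ 0.50489894 -0.07954693  0.21451444] 0.42715726550588623
top light_bench [(0.67, [0.5066, 0.2121, 0.0039])]
top beam_mid [(0.61, [0.5102, 0.2083, 0.1124])]
top cell_mid []
scene light_bench [(0.59, [0.5102, 0.2106, -0.0033])]
scene beam_mid []
scene cell_mid [(0.86, [0.5005, -0.0816, 0.2164]), (0.71, [0.5077, 0.0508, 0.0553]), (0.58, [0.6185, -0.1122, 0.0519])]
```

View pics/t4.png

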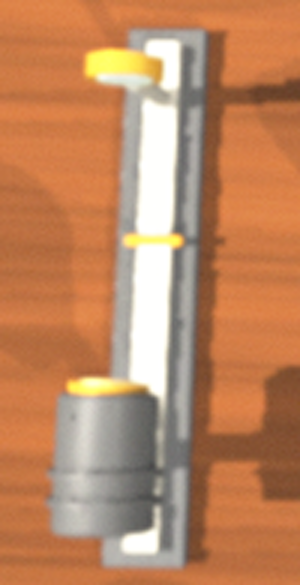

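The crop shows the rail running from (168,30) to (144,565), the brass saddle at (154,240), the eyepiece at (123,65) and the lamp at (105,460). I'll compute the bench frame from these.

```bash
python3 - <<'E'
from h import *
f=lambda L,z: ray("top",np.array(L)/3+[110,205]-0.33,z)[:,:2].round(4)
R=f([[207,30],[186,566]],0); L=f([[130,32],[102,565]],.02);R2=f([[207,30],[186,566]],.02);S=f([[122,240],[154,240],[186,240]],.024)
W=f([[145,40],[180,40],[122,552],[158,552]],.02)
for n,P in zip("R L R2".split(),(R,L,R2)):
    d=P[0]-P[1]; print(n,P.tolist(),np.linalg.norm(d),np.arctan2(d[1],d[0]))
print("saddle",S.tolist()); print("strip",W.tolist())
w=(W[0]+W[1]-W[2]-W[3])/2; print(np.arctan2(w[1],w[0]), W.mean(0))
print("eye",f([[85,65],[161,65]],.119).tolist(),"lamp",f([[56,400],[155,400]],.11).tolist())
E
```

```text
R [[0.6471, 0.1954], [0.316, 0.1783]] 0.33154127948115303 0.051600183043488346
L [[0.6394, 0.2399], [0.3161, 0.2246]] 0.3236618296926593 0.04728918446582512
R2 [[0.6432, 0.1911], [0.3186, 0.1744]] 0.32502930637097943 0.051402615529981786
saddle [[0.5084, 0.2305], [0.5095, 0.2108], [0.5106, 0.1911]]
strip [[0.6347, 0.2298], [0.6359, 0.2076], [0.3243, 0.2133], [0.3256, 0.1918]]
0.051991125541530715 [0.480125 0.210625]
eye [[0.5999, 0.2377], [0.6021, 0.1943]] lamp [[0.4137, 0.2365], [0.4169, 0.1817]]
```

```bash
python3 -m handwheel '[[[0,0,0.03,0,0.04],[0,0,0.045,0,0.04],[0,0.001,0.045,0,0.04],[0,0.001,0.045,0,0.04],[0,0.001,0.045,0,0.04],[0,0.001,0.045,0,0.04],[0,0.001,0.036,0,0.018],[0,0,0,0,0]]]'
python3 -m handwheel '[[[0,0,0,-0.03,0],[0,0,0,-0.03,0],[0,0,0,-0.02,0],[0,0,0,0,0],[0,0,0,0,0]]]'
```

```text
time_s: 11.6
tool_pos: [0.5094, 0.2149, 0.214]
orientation: [-0.001, 0.687, 0.726, -0.0]
wrist_force: [0.2, -0.2, -1.1]
gripper_width: 0.425
time_s: 12.1
tool_pos: [0.51, 0.2111, 0.1353]
orientation: [0.0, 0.689, 0.725, -0.0]
wrist_force: [0.2, 0.8, -0.3]
gripper_width: 0.428
```

```bash
python3 -m handwheel '[[[0,0,0,-0.015,0],[0,0,0,-0.015,0],[0,0,0,0,0],[0,0,0,0,0],[0,0,0,0,0]]]'
python3 - <<'E'
from h import *
s=manip.get_state(); print(s["tool_pos"],s["gripper_width"])
for c in ["scene","wrist","top"]:
  im=camera(c)
  if c!="top": cv2.imwrite(f"pics/{c}5.png",(im if c=="wrist" else cv2.resize(im[60:240,270:470],(0,0),fx=3,fy=3,interpolation=2))[...,::-1])
  for n in ["cell_mid","beam_mid","light_bench","jaw_handle"]:
    print(c,n,[(round(d["p"],2),np.round(d["position"],4).tolist()) for d in finder.spot_point(c,n)[:3]])
E
```

```text
time_s: 12.6
tool_pos: [0.5101, 0.2116, 0.1051]
orientation: [0.0, 0.689, 0.725, 0.0]
wrist_force: [-0.8, 0.1, -1.2]
gripper_width: 0.427
[0.5100757  0.21157576 0.10512026] 0.42714339767680126
scene cell_mid [(0.72, [0.464, -0.2578, 0.0861]), (0.67, [0.5088, 0.0512, 0.0587]), (0.63, [0.5074, 0.2089, 0.1114])]
scene beam_mid []
scene light_bench [(0.68, [0.5072, 0.212, -0.0041])]
scene jaw_handle [(0.76, [0.4687, -0.2591, 0.0863])]
wrist cell_mid [(0.85, [0.5099, 0.0486, 0.0509]), (0.73, [0.5105, 0.2131, 0.1091])]
wrist beam_mid []
wrist light_bench [(0.65, [0.5084, 0.2141, -0.0016])]
wrist jaw_handle []
top cell_mid [(0.74, [0.5116, 0.0465, 0.0522]), (0.72, [0.6165, -0.1135, 0.0484]), (0.33, [0.7337, -0.2964, -0.0022])]
top beam_mid []
top light_bench [(0.98, [0.5066, 0.2122, 0.0028])]
top jaw_handle [(0.81, [0.4732, -0.2626, 0.086])]
```

View pics/scene5.png

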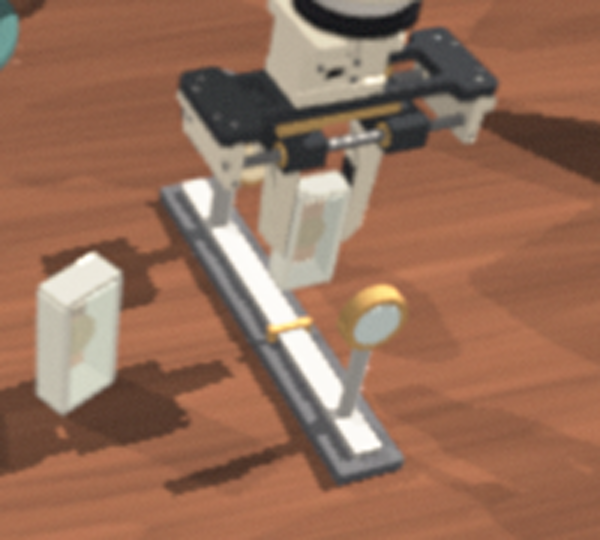

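View pics/wrist5.png

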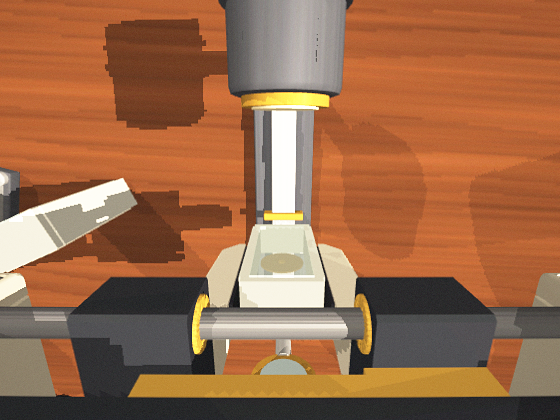

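The cell hangs upright between the lamp (wrist 286,50) and the eyepiece (285,365), above the saddle (283,216). One numeric check of the sideways offset from this near view.

```bash
python3 - <<'E'
from h import *
a=ray("wrist",[[264,216],[303,216]],.024).mean(0)
b=ray("wrist",[[270.5,115],[298,115]],.02).mean(0)
l=ray("wrist",[[241,98],[330,98]],.115).mean(0)
c=ray("wrist",[[238,307],[325,307],[251,226],[312,226]],.145).mean(0)
e=ray("wrist",[[257,366],[312,366]],.11).mean(0)
n=np.array([-.05,.9987]);o=np.array([.51,.2116])
for k,p in dict(saddle=a,strip=b,lamp=l,celltop=c,eye=e).items(): print(k,p.round(4),"side of TCP",((p[:2]-o)@n).round(4))
E
```

```text
saddle [0.5079 0.2109 0.024 ] side of TCP -0.0006
strip [0.4256 0.2072 0.02  ] side of TCP -0.0002
lamp [0.4203 0.2067 0.115 ] side of TCP -0.0004
celltop [0.4958 0.2086 0.145 ] side of TCP -0.0022
eye [0.5837 0.215  0.11  ] side of TCP -0.0003
```

```bash
python3 -c "
from rig import manip
s=manip.get_state();print(s['time_s'],s['tool_pos'],s['gripper_width'],abs(s['qd']).max());print(manip.job_done())"
```

```text
13.35 [0.50986484 0.2114847  0.10462238] 0.4294380543012676 0.0011480283473392682
the job is handed in; nothing more can be done
None
```

I slid the vise jaw back to its end stop, lifted the cell by its two frosted faces, and handed the job in at 13.4 s. The cell was still held upright in the light path.

**Jaw:** I pulled it until I felt the stop, at about 18 N. The network places the handle at about (0.469, -0.260), which agrees with 70 mm of travel.

**Grip:** The fingers stopped at an opening of about 40 mm, which matches the cell's width. Contact force on each frosted face is not reported, so I could not check it directly.

**Position in the beam:**

| Check | Result | Limit |
|---|---|---|
| Sideways offset (saddle, rail strip, lamp and eyepiece, near view) | within 1 mm | 9 mm |
| Height of cell centre | about 0.110 m (the beam is at 0.110 m) | within 9 mm |
| Distance from midway along the beam | about 2 mm | 30 mm |
| Squareness of windows to the beam | within about 0.01 rad | 0.2 rad |

**Disagreements:**
- **Cell rim:** measured from the wrist image, the cell's top edge came out 2.2 mm to the side. That point is partly hidden and its height was a guess.
- **Cell centre:** the networks placed it at y = 0.209 and 0.213. Both are within tolerance.

The loose gramophone parts were never approached. I did not measure their positions again at the end.

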